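# Release a bin of charms through the counter barrier

## Robot

A 6-joint arm with a two-finger parallel gripper is mounted at the origin on the work surface. World frame = base frame: x ahead of the robot, y to its left, z up, the work surface at z = 0. Lengths are in m, angles in rad, forces in N, time in s.
With the tool pointing down it reaches from about 0.325 to 0.925 m from the base axis. Payload 3.1 kg.
Tool frame: the origin (TCP) lies between the finger pads; the fingertips stand 11 mm ahead of it and the grasp point (between the pads) lies 8 mm behind it; z points along the fingers, y is the line along which they close (so a half turn about z gives the same grasp; the last joint's range is limited). The gripper opens to 85 mm and grips with 20 to 120 N. Pads are 22 mm wide; open, the fingers measure 114 mm over their backs; the gripper's body (76 mm by 85 mm) begins 54 mm behind the grasp point. The pads swing forward as they close: fully open they stand 13 mm farther back than shut.
Start: joints at [-1.282, 0.217, 1.613, -0, 1.311, -0.112], TCP at [0.244, -0.575, 0.242] pointing down, gripper open.
Joint ranges: [-2.75, 2.75], [-0.78, 2.1], [0.31, 2.55], [-1.13, 4.27], [0.13, 2.63], [-2.58, 2.58]. Speed limits (rad/s): [2.79, 2.79, 3.14, 3.14, 3.14, 3.14].

## Interface

Orientations are given as [roll, pitch, yaw] about the fixed x, y, z axes, in that order (R = Rz(yaw) Ry(pitch) Rx(roll)).
In Python, from rig import * gives the robot as it stands.
- The arm moves only by the tool drive_tool, never from a script. Its argument "series" is a list of rows, each a list of 3 entries, a list of its own where there are three numbers: the shift along the tool's x, y, z in mm, then the turn, a rotation vector about the tool's x, y, z in degrees, then the opening, from 0 (shut) to 1 (fully open). In form: [[[dx, dy, dz], [rx, ry, rz], grip], ...]. A call has 1 to 20 rows; each row is the pose to reach, as a shift and turn from the pose commanded when the call began, along the tool's axes at that moment; what a row does not reach only later rows make up. A row lasts 1/10 s, in which the tool goes at most 50 mm and 8.59 degrees, less where a joint would pass 70% of its speed; a pose out of reach is approached as far as the arm can. A call with a gripper value outside its range is refused whole. The fingers move at their own pace and stop on an object; the grip force is fixed at half the most. Time passes only in rows, so rows that repeat a pose let the fingers close. It gives the time, the measured TCP pose, the force, the opening and the grip force at its end, in the units of the state.
- sense(): the state, without advancing time (a new reading comes with each control period).
- grab_frame(name): name is "scene" or "top" or "wrist"; returns (picture, depth): 420x560x3 uint8, red, green, blue; 420x560 float32, m along the optical axis (not along the pixel's ray), 0 where there is no reading.
- calibration(name): a dict with "fx", "fy", "cx", "cy" (pixels), "rvec" (rotation vector, rad) and "tvec" (3), from world to camera coordinates, as OpenCV has them. Camera axes: x right, y down, z forward; pixel columns grow to the right and rows downward; lengths in m; the calibration is good to about 2 mm. A picture is of the moment at which its call begins: read the wrist's pose just before it. calibration takes no time and is no camera call; for the wrist camera it gives the pose at the moment of the call.
- close_job(): hands the job in; it is judged then, once.
The state is a dict: "time_s": time; "joint_positions": joint angles; "qvel": joint speeds; "joint_efforts": joint torques, N m; "eef_pos": TCP position; "ee_rot": TCP orientation; "ft_force": force on the tool from outside, world axes, zero at the start; "wrist_torque": the same for the moment, N m; "finger_gap": opening from 0.0 (shut) to 1.0 (fully open); "grasp_force": force on a finger pad.
Only numpy, scipy, OpenCV 4.12 (cv2) and the standard library are available. Lean on these libraries where they do the work, as an engineer would, in place of code of your own. Each camera call takes 0.05 s, during which the arm holds its last target. There are 200 camera calls.

## Task

Push the steel barrier bar up past its balance point so that it stays raised by itself. Then push the grey bin of charms along its lane, past the raised barrier, until it rests against the end stop. Only push with the fingers: do not lift or tip the bin, leave the jar, bottle and screwdriver where they are, and finish clear of everything.

Things in the scene. Friction and masses are not known exactly. Their poses are not given: they have to be found in the camera images.
- lane: Fixed lane: white board 6 mm thick, 255 mm long, with two aluminium rails (tops 36 mm above the table, inner faces 78 mm apart). Origin on the table at mid-width, straight below the barrier bar. x runs along the lane the way the bin must travel, y to the left, z up. Open near end at x = -150 mm. A rest post (20 x 12 mm) stands at y = +52 mm under the level bar.
- lane_hinge (a point): Fixed point on the barrier's hinge axis, in the bar's centre line: lane x 0, y -120 mm, 85 mm above the table. The hinge axis is the lane's x axis. The grey hinge post (20 x 30 mm, top 102 mm up) stands just beyond it, lane x 24 to 44 mm. The raised bar stands upright over this point, its end 370 mm above the table.
- barrier (a joint): Barrier angle, rad: 0 = bar level across the lane, blocking the bin (its start); grows as the free (+y) end goes up; hard stop at 1.55, upright. Balance point about 0.85: below it the bar falls back to level, from 0.95 on it swings by itself, within 3 s, to the upright stop and stays. Raising it slowly takes less than 3 N at bar_push.
- bar_push (a point): Good place to push: in the bar's centre line, 250 mm from the hinge axis, moving with the bar; its y axis points to the bar's free end, 35 mm on. The steel bar is 14 mm square; level, its underside is 78 mm above the table, with nothing under it from lane y = +58 to +165 mm. Behind the hinge a 70 mm tail carries a dark steel weight (36 x 44 x 46 mm) on its upper side.
- bin_mid (a point): Centre, half-way up, of the loose grey open plastic bin of charms: 90 mm long (its x, along the lane), 66 mm wide, 82 mm high, about 0.3 kg. It stands on the lane board between the rails, 6 mm free each side, on the robot's side of the barrier; its top is 10 mm above the level bar's underside. Against the end stop its centre is at lane x = +60 mm.
- jar: Bystander: round jar with a white cap, 48 mm across, 65 mm high, loose beside the lane. Origin: centre of its underside.
- flask: Bystander: slim amber bottle with a black cap, 36 mm across, 75 mm high, loose beside the lane. Origin: centre of its underside.
- driver: Bystander: small screwdriver 130 mm long, lying loose on the table beside the lane. Origin: under its middle.
- lane_stop (a point): Middle of the near face of the end stop, a cross wall at lane x = +105 mm, 40 mm above the table (the wall's top is 51 mm up).

How it is judged:
By the outcome, as a careful person would: the job done as asked, in the order asked, and still so for the second after the job is handed in, with the robot touching nothing.
It also fails if it takes over 58 s, if anything falls off the work surface, if the arm or the gripper's body presses on something with over 40 N, if the wrist force passes 120 N, or if a joint passes its speed limit or range.

## Working session

There is one attempt and no reset: what is moved stays moved. The work goes in short steps, Python scripts to look and compute and a tool call to move; the robot and the scene stay as the last step left them, time stands still between calls to the robot, and variables do not carry over. Pictures are saved under pics/ and viewed, at most 10 in all, crops included, and the job is handed in when it is done.

Besides the shell and the picture viewer there is one more tool, called after ">>>" as a command line: name --argument value ..., lists and objects as JSON in quotes. drive_tool: Moves the arm, as the interface text tells. Its arguments: {"type":"object","properties":{"series":{"type":"array"}},"required":["series"]}

```bash
mkdir -p pics
cat > h.py <<'E'
from rig import *
import numpy as np, cv2
from scipy.spatial.transform import Rotation as R
def cloud(name):
    im,d=grab_frame(name); c=calibration(name)
    v,u=np.mgrid[0:420,0:560]
    P=np.stack([(u-c['cx'])/c['fx']*d,(v-c['cy'])/c['fy']*d,d],-1)
    Rm=R.from_rotvec(np.ravel(c['rvec'])).as_matrix()
    W=(P-np.ravel(c['tvec']))@Rm
    W[d==0]=np.nan
    return im,W
E
python3 - <<'E'
from h import *
for n in ("scene","top"):
    im,W=cloud(n); np.save(n+'.npy',W); cv2.imwrite(f'pics/{n}1.png',im[...,::-1])
s=sense(); print(s)
E
```

```text
{'time_s': 0.1, 'joint_positions': array([-1.28217915e+00,  2.17726633e-01,  1.61476016e+00,  6.71899518e-06,
        1.31131625e+00, -1.12228114e-01]), 'qvel': array([ 0.00168959, -0.00197692, -0.00309672,  0.00075114,  0.00110846,
        0.00184795]), 'joint_efforts': array([-5.52419533e-04, -3.98076618e+01, -3.04969990e+01, -1.03840450e-04,
        4.23809979e-03,  5.26479170e-06]), 'eef_pos': array([ 0.24367637, -0.57477221,  0.24107617]), 'ee_rot': array([-3.13939690e+00, -2.53996547e-04,  4.00843276e-01]), 'ft_force': array([-0.26870354,  0.34204536,  0.9029678 ]), 'wrist_torque': array([0.01491584, 0.00824339, 0.01095553]), 'grasp_force': 0.0, 'finger_gap': 1.0017626327819713}
```

View pics/scene1.png

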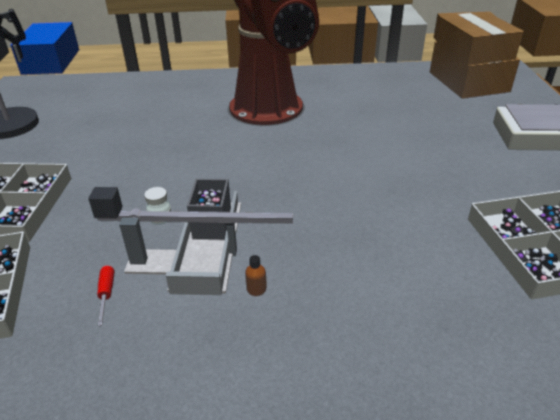

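View pics/top1.png

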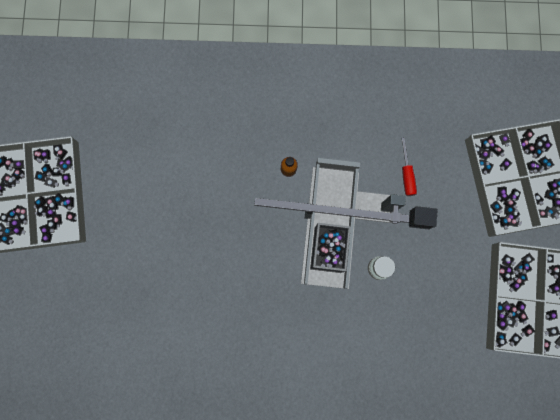

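The top view shows the bar from (256,202) to the weight at (424,217), the bin at (331,247) and the end stop at (338,163). The jar is at (382,267), the bottle at (289,166) and the screwdriver near (408,165). Next I'll measure their world positions.

Run:
```python
from h import *
W=np.load('top.npy')
for n,(u,v) in dict(barend=(258,202),bar2=(290,205),bar3=(370,213),weight=(424,217),stopL=(321,163),stopR=(356,165),railLn=(305,283),railRn=(348,286),jar=(382,267),flask=(289,162),drv=(409,180),tip=(405,142),post=(394,203),table=(200,300)).items():
    print(n,np.round(np.nanmedian(W[v-1:v+2,u-1:u+2].reshape(-1,3),0),3))
# bar fit: z 0.085..0.1 in the bar region left of the lane and between
for nm in ('top','scene'):
    P=np.load(nm+'.npy').reshape(-1,3); 
    m=(P[:,2]>.083)&(P[:,2]<.1)&(P[:,0]>.4)&(P[:,0]<.8)&(P[:,1]>-.3)&(P[:,1]<.2)
    Q=P[m]; 
    l=cv2.fitLine(Q[:,:2].astype(np.float32),cv2.DIST_HUBER,0,.01,.01).ravel()
    t=(Q[:,:2]-l[2:])@l[:2]; r=(Q[:,:2]-l[2:])@np.array([-l[1],l[0]])
    k=abs(r)<.012
    print(nm,len(Q),'dir',l[:2],'p',l[2:], 'ends',l[2:]+l[:2]*t[k].min(),l[2:]+l[:2]*t[k].max(),'z',np.median(Q[k,2]))
    # rails/stop
    m=(P[:,2]>.031)&(P[:,2]<.056)&(P[:,0]>.4)&(P[:,0]<.8)&(P[:,1]>-.3)&(P[:,1]<.2)
    print(' railsbbox',P[m].min(0),P[m].max(0))
```

```text
barend [0.61  0.027 0.092]
bar2 [ 0.605 -0.037  0.092]
bar3 [ 0.593 -0.198  0.092]
weight [ 0.58  -0.293  0.137]
stopL [ 0.706 -0.103  0.044]
stopR [ 0.701 -0.176  0.052]
railLn [ 0.453 -0.073  0.028]
railRn [ 0.449 -0.166  0.006]
jar [ 0.487 -0.226  0.064]
flask [ 0.698 -0.034  0.075]
drv [ 0.678 -0.295  0.024]
tip [ 0.768 -0.295 -0.001]
post [ 0.613 -0.244  0.1  ]
table [0.414 0.146 0.001]
top 1640 dir [0.0441867 0.9990233] p [ 0.5935496  -0.13457553] ends [ 0.58729216 -0.27605111] [0.60099887 0.03384576] z 0.09113201744794695
 railsbbox [ 0.44406124 -0.26561841  0.03100213] [ 0.71677075 -0.0179296   0.05594209]
scene 2083 dir [0.06676266 0.9977689 ] p [ 0.6028277 -0.153009 ] ends [ 0.5930301  -0.29943464] [0.61518454 0.0316638 ] z 0.09120744953734056
 railsbbox [ 0.45015255 -0.26978568  0.031008  ] [ 0.72098048 -0.01995868  0.05597413]
```

```bash
cat >> h.py <<'E'
def move(target_w, Rw):
    s=sense(); R0=R.from_euler('xyz',s['ee_rot'])
    d=R0.inv().apply(np.array(target_w)-s['eef_pos'])*1000
    r=(R0.inv()*Rw).as_rotvec(degrees=True)
    return np.round(d,1).tolist(),np.round(r,2).tolist()
E
python3 - <<'E'
from h import *
for nm in ('top','scene'):
    P=np.load(nm+'.npy').reshape(-1,3); P=P[~np.isnan(P[:,0])]
    near=lambda p:abs(P[:,0]-(.6+.0755*(P[:,1]+.1)))<p
    m=(P[:,2]>.088)&(P[:,2]<.096)&near(.014)&(P[:,1]>-.215)&(P[:,1]<.1)
    Q=P[m]; l=cv2.fitLine(Q[:,:2].astype(np.float32),cv2.DIST_HUBER,0,.001,.001).ravel(); l=l*np.sign(l[1]) if 0 else l
    t=(Q[:,:2]-l[2:])@l[:2]; e=l[2:]+l[:2]*(t.max() if l[1]>0 else t.min())
    d=l[:2]*np.sign(l[1]); o=e-.165*d
    print(nm,len(Q),'ydir',d,'end',e,'origin',o,'yaw',np.arctan2(-d[0],d[1]))
    yaw=np.arctan2(-d[0],d[1]); c,s=np.cos(yaw),np.sin(yaw)
    L=(P[:,:2]-o)@np.array([[c,-s],[s,c]])
    m=(P[:,2]>.08)&(P[:,2]<.0895)&(L[:,0]<-12)*0|((P[:,2]>.082)&(P[:,2]<.0895)&(L[:,0]<-.009)&(L[:,0]>-.15)&(abs(L[:,1])<.05))
    print(' bin',np.percentile(L[m],[1,99],axis=0))
    m=(P[:,2]>.04)&(P[:,2]<.056)&(L[:,0]>.08)&(L[:,0]<.13)&(abs(L[:,1])<.05)
    print(' stop',np.percentile(L[m],[1,50,99],axis=0))
    m=(P[:,2]>.032)&(P[:,2]<.039)&(L[:,0]>-.15)&(L[:,0]<.08)&(abs(L[:,1])<.06)
    print(' rails', *[np.round(np.median(L[m&(k*L[:,1]>.03)],0),4) for k in (1,-1)])
E
```

```text
top 822 ydir [0.091679   0.99578863] end [0.61213865 0.03427208] origin [ 0.59701162 -0.13003306] yaw -0.09180791
 bin [[0.80054997 1.24782064]
 [0.80054997 1.24782064]]
 stop [[ 0.1045635  -0.0428393 ]
 [ 0.10935135  0.00192195]
 [ 0.11557809  0.04549319]]
 rails [-0.0486  0.0428] [-0.0457 -0.0413]
scene 879 ydir [0.09285129 0.99568   ] end [0.61596383 0.03175668] origin [ 0.60064337 -0.13253053] yaw -0.09298523
 bin [[-1.93813517 -1.37960962]
 [-1.93813517 -1.37960962]]
 stop [[ 0.10118008 -0.04328135]
 [ 0.11053904  0.00188543]
 [ 0.11394601  0.04563503]]
 rails [0.0058 0.0427] [ 0.018  -0.0407]
```

```bash
cat >> h.py <<'E'
O=np.array([.598,-.1305,0]); YAW=-.092; RL=R.from_euler('z',YAW)
def lane(x,y,z): return O+RL.apply(np.array([x,y,z])/1000)
def tolane(p): return np.round(RL.inv().apply(np.array(p)-O)*1000,1)
def rot(t):  # tool tilt t deg below horizontal, along lane x
    t=np.radians(t); return RL*R.from_matrix(np.array([[np.sin(t),0,np.cos(t)],[0,-1,0],[np.cos(t),0,-np.sin(t)]]))
def st():
    s=sense(); z=RL.inv().apply(R.from_euler('xyz',s['ee_rot']).as_matrix()[:,2])
    print('t',s['time_s'],'lane',tolane(s['eef_pos']),'toolz',np.round(z,3),'q',np.round(s['joint_positions'],2),'F',np.round(RL.inv().apply(s['ft_force']),1),'gap',round(float(s['finger_gap']),2))
E
python3 - <<'E'
from h import *
for nm in ('top','scene'):
    P=np.load(nm+'.npy').reshape(-1,3); P=P[~np.isnan(P[:,0])]
    L=RL.inv().apply(P-O)*1000
    m=(L[:,2]>80)&(L[:,2]<91)&(L[:,0]<-9)&(L[:,0]>-150)&(abs(L[:,1])<45)
    print(nm,m.sum(),np.percentile(L[m],[2,98],axis=0))
st()
for t in (45,35): print(move(lane(-90,130,200),rot(t)))
E
```

```text
top 346 [[-118.79127556  -30.2364498    80.94097876]
 [ -29.21715577   35.68877314   90.34653841]]
scene 488 [[-118.13214289  -32.41923867   80.22297544]
 [ -26.37015555   33.33474854   89.85354686]]
t 0.1 lane [-312.  -474.9  241.1] toolz [-0.001  0.002 -1.   ] q [-1.28  0.22  1.61  0.    1.31 -0.11] F [-0.3  0.3  0.9] gap 1.0
([481.8, -427.8, 42.1], [-11.2, 44.08, 26.71])
([481.8, -427.8, 42.1], [-13.66, 53.86, 25.96])
```

>>> drive_tool --series '[[[482,-428,42],[-13.7,53.9,26],0],[[482,-428,42],[-13.7,53.9,26],0],[[482,-428,42],[-13.7,53.9,26],0],[[482,-428,42],[-13.7,53.9,26],0],[[482,-428,42],[-13.7,53.9,26],0],[[482,-428,42],[-13.7,53.9,26],0],[[482,-428,42],[-13.7,53.9,26],0],[[482,-428,42],[-13.7,53.9,26],0],[[482,-428,42],[-13.7,53.9,26],0],[[482,-428,42],[-13.7,53.9,26],0],[[482,-428,42],[-13.7,53.9,26],0],[[482,-428,42],[-13.7,53.9,26],0],[[482,-428,42],[-13.7,53.9,26],0],[[482,-428,42],[-13.7,53.9,26],0],[[482,-428,42],[-13.7,53.9,26],0],[[482,-428,42],[-13.7,53.9,26],0],[[482,-428,42],[-13.7,53.9,26],0],[[482,-428,42],[-13.7,53.9,26],0],[[482,-428,42],[-13.7,53.9,26],0],[[482,-428,42],[-13.7,53.9,26],0]]'

```text
time_s: 2.1
eef_pos: [0.5154, -0.0017, 0.2084]
ee_rot: [-3.132, -0.952, -0.092]
ft_force: [0.7, -0.5, -0.4]
finger_gap: 0.006
grasp_force: 0.0
```

Run:
```python
from h import *
st()
for t in (35,45): print(move(lane(-60,130,60),rot(t)))
```

```text
t 2.1 lane [-94.1 120.7 208.4] toolz [ 0.814  0.009 -0.58 ] q [-0.19 -0.42  2.51  0.73  0.14  0.78] F [ 0.7 -0.5 -0.4] gap 0.01
([-101.1, -8.3, 114.0], [-0.53, 0.48, 0.0])
([-101.1, -8.3, 114.0], [-0.53, -9.52, 0.05])
```

Run:
```python
from h import *
print(move(lane(-75,130,130),rot(50)),move(lane(-75,130,45),rot(50)))
```

```text
([-52.8, -8.8, 61.1], [-0.53, -14.52, 0.07]) ([-122.0, -8.3, 110.5], [-0.53, -14.52, 0.07])
```

>>> drive_tool --series '[[[-25,-4,30],[-0.5,-7.5,0],0],[[-53,-9,61],[-0.5,-14.5,0],0],[[-53,-9,61],[-0.5,-14.5,0],0],[[-85,-9,85],[-0.5,-14.5,0],0],[[-122,-8,110.5],[-0.5,-14.5,0],0],[[-122,-8,110.5],[-0.5,-14.5,0],0],[[-122,-8,110.5],[-0.5,-14.5,0],0],[[-122,-8,110.5],[-0.5,-14.5,0],0]]'

```text
time_s: 2.9
eef_pos: [0.5316, 0.0025, 0.065]
ee_rot: [-3.089, -0.679, -0.087]
ft_force: [0.1, 0.3, 0.2]
finger_gap: -0.0
grasp_force: 0.0
```

Run:
```python
from h import *
st()
print(move(lane(-9.6,130,45),rot(50)))
im,d=grab_frame('scene'); cv2.imwrite('pics/s2.png',cv2.resize(im[100:320,60:340,::-1],None,fx=2.5,fy=2.5))
```

```text
t 2.9 lane [-78.4 126.4  65. ] toolz [ 0.627  0.056 -0.777] q [-0.19  0.03  2.38  1.1   0.13  0.39] F [0.  0.3 0.2] gap -0.0
([41.0, -0.2, 58.8], [-3.21, 1.12, 0.19])
```

View pics/s2.png

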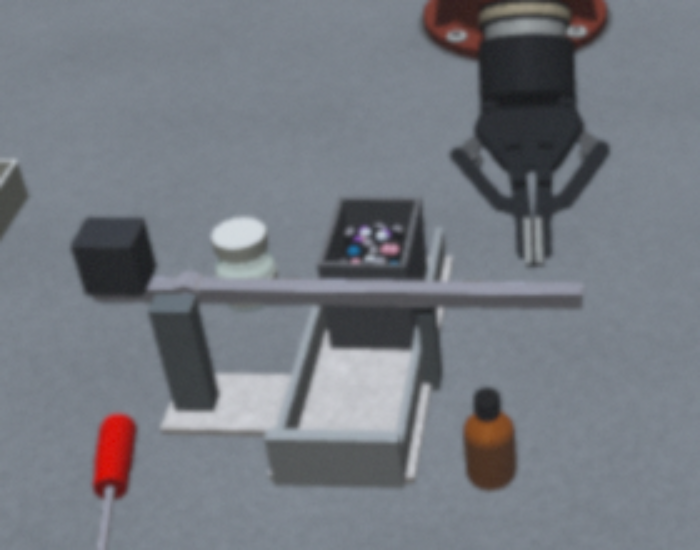

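The gripper is shut at crop (535,220), short of the bar, whose end is at (580,295). The q5 limit keeps it from going lower at this tilt, so I'll steepen first, go lower and then move forward.

Run:
```python
from h import *
print(move(lane(-60,130,45),rot(60)),move(lane(-40,130,42),rot(58)),move(lane(-10,130,46),rot(50)))
```

```text
([3.3, -1.9, 26.9], [-3.23, -8.79, 0.44]) ([17.0, -1.0, 41.8], [-3.23, -6.79, 0.38]) ([42.9, -0.0, 57.4], [-3.25, 1.21, 0.16])
```

>>> drive_tool --series '[[[3,-2,27],[-3.2,-8.8,0.4],0],[[3,-2,27],[-3.2,-8.8,0.4],0],[[3,-2,27],[-3.2,-8.8,0.4],0],[[17,-1,42],[-3.2,-6.8,0.4],0],[[17,-1,42],[-3.2,-6.8,0.4],0],[[17,-1,42],[-3.2,-6.8,0.4],0]]'

```text
time_s: 3.55
eef_pos: [0.5733, 0.0026, 0.0444]
ee_rot: [3.14, -0.562, -0.089]
ft_force: [-0.4, -1.4, -0.5]
finger_gap: -0.002
grasp_force: 0.0
```

Run:
```python
from h import *
st()
print(move(lane(-10,130,46),rot(50)))
```

```text
t 3.55 lane [-36.8 130.3  44.4] toolz [ 0.533 -0.    -0.846] q [-0.13  0.17  2.22  0.1   0.19  1.44] F [-0.2 -1.4 -0.5] gap -0.0
([23.5, 0.4, 12.9], [0.01, 7.77, 0.13])
```

>>> drive_tool --series '[[[12,0,6.5],[0,4,0],0],[[23.5,0.4,13],[0,7.8,0],0],[[23.5,0.4,13],[0,7.8,0],0],[[23.5,0.4,13],[0,7.8,0],0]]'

```text
time_s: 3.95
eef_pos: [0.5984, -0.01, 0.0672]
ee_rot: [-3.114, -0.657, -0.092]
ft_force: [-0.6, 0.7, -0.1]
finger_gap: -0.0
grasp_force: 0.3
```

Run:
```python
from h import *
st()
s=sense(); R0=R.from_euler('xyz',s['ee_rot'])
for th in np.arange(0,1.21,.1):
    sp=14.5*np.sin(th)+17*np.cos(th)+7
    y=-120+250*np.cos(th)+sp*np.sin(th); z=85+250*np.sin(th)-sp*np.cos(th)+3
    p,r=move(lane(-10,y,z),rot(50)); print(round(th,1),np.round([y,z]),p,r)
im,W=cloud('wrist'); cv2.imwrite('pics/w3.png',im[...,::-1])
```

```text
t 3.95 lane [-10.6 120.1  67.2] toolz [ 0.611  0.027 -0.791] q [-0.17  0.16  2.22  0.59  0.14  0.92] F [-0.6  0.6 -0.1] gap -0.0
0.0 [130.  64.] [-1.4, -9.8, 3.2] [-1.56, 2.33, -0.05]
0.1 [131.  88.] [13.1, -11.6, -15.6] [-1.56, 2.33, -0.05]
0.2 [130. 112.] [27.7, -11.2, -34.5] [-1.56, 2.33, -0.05]
0.3 [127. 136.] [42.3, -8.4, -53.6] [-1.56, 2.33, -0.05]
0.4 [121. 159.] [56.8, -3.2, -72.5] [-1.56, 2.33, -0.05]
0.5 [113. 183.] [71.0, 4.3, -91.1] [-1.56, 2.33, -0.05]
0.6 [103. 205.] [84.8, 14.2, -109.2] [-1.56, 2.33, -0.05]
0.7 [ 90. 227.] [97.9, 26.5, -126.6] [-1.56, 2.33, -0.05]
0.8 [ 75. 247.] [110.4, 41.0, -143.1] [-1.56, 2.33, -0.05]
0.9 [ 58. 266.] [121.9, 57.7, -158.5] [-1.56, 2.33, -0.05]
1.0 [ 39. 283.] [132.4, 76.4, -172.6] [-1.56, 2.33, -0.05]
1.1 [ 18. 298.] [141.8, 97.0, -185.3] [-1.56, 2.33, -0.05]
1.2 [ -5. 311.] [149.7, 119.3, -196.2] [-1.56, 2.33, -0.05]
```

View pics/w3.png

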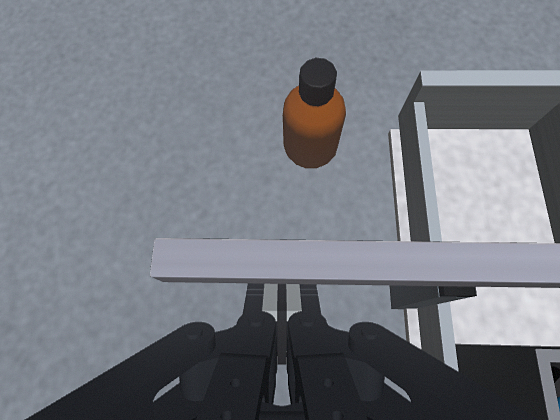

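The wrist view shows the shut fingers at (282,300) with their tips hidden under the bar (bar end at (152,260)), and the bottle well ahead at (315,120). Next I'll work out the lifting arc from here.

Run:
```python
from h import *
s=sense(); R0=R.from_euler('xyz',s['ee_rot'])
for th in np.arange(0.05,1.16,.05):
    sp=14.5*np.sin(th)+17*np.cos(th)+7
    y=-120+240*np.cos(th)+sp*np.sin(th); z=85+240*np.sin(th)-sp*np.cos(th)+3
    p,r=move(lane(-10,y,z),R0); print(round(th,2),np.round(p).astype(int).tolist())
```

```text
0.05 [6, -1, -6]
0.1 [13, -2, -15]
0.15 [20, -2, -24]
0.2 [27, -1, -33]
0.25 [34, 0, -42]
0.3 [41, 1, -52]
0.35 [48, 3, -61]
0.4 [55, 6, -70]
0.45 [62, 9, -79]
0.5 [68, 13, -88]
0.55 [75, 18, -96]
0.6 [82, 23, -105]
0.65 [88, 28, -114]
0.7 [94, 34, -122]
0.75 [100, 41, -130]
0.8 [106, 48, -138]
0.85 [112, 56, -145]
0.9 [117, 64, -153]
0.95 [122, 73, -160]
1.0 [128, 82, -166]
1.05 [132, 92, -172]
1.1 [136, 102, -178]
1.15 [140, 112, -184]
```

First I'll raise it partway and check.

>>> drive_tool --series '[[[6,-1,-6],[0,0,0],0],[[13,-2,-15],[0,0,0],0],[[20,-2,-24],[0,0,0],0],[[27,-1,-33],[0,0,0],0],[[34,0,-42],[0,0,0],0],[[41,1,-52],[0,0,0],0],[[41,1,-52],[0,0,0],0]]'

```text
time_s: 4.7
eef_pos: [0.6009, -0.0124, 0.136]
ee_rot: [-3.116, -0.662, -0.09]
ft_force: [-1.4, 0.2, -0.4]
finger_gap: 0.001
grasp_force: 0.8
```

Run:
```python
from h import *
st()
s=sense(); R0=R.from_euler('xyz',s['ee_rot'])
for th in np.arange(0.35,1.16,.05):
    sp=14.5*np.sin(th)+17*np.cos(th)+7
    y=-120+240*np.cos(th)+sp*np.sin(th); z=85+240*np.sin(th)-sp*np.cos(th)+3
    p,r=move(lane(-10,y,z),R0); print(round(th,2),np.round(p).astype(int).tolist())
im,W=cloud('wrist'); cv2.imwrite('pics/w4.png',im[...,::-1])
```

```text
t 4.7 lane [ -7.9 117.8 136. ] toolz [ 0.615  0.026 -0.788] q [-0.18  0.01  2.2   0.28  0.28  1.23] F [-1.4  0.1 -0.4] gap 0.0
0.35 [3, 3, -8]
0.4 [10, 5, -17]
0.45 [17, 9, -26]
0.5 [24, 12, -35]
0.55 [31, 17, -43]
0.6 [37, 22, -52]
0.65 [44, 28, -60]
0.7 [50, 34, -69]
0.75 [56, 40, -77]
0.8 [62, 48, -84]
0.85 [68, 55, -92]
0.9 [73, 64, -99]
0.95 [78, 72, -106]
1.0 [84, 82, -113]
1.05 [88, 91, -119]
1.1 [92, 101, -125]
1.15 [96, 112, -130]
```

View pics/w4.png

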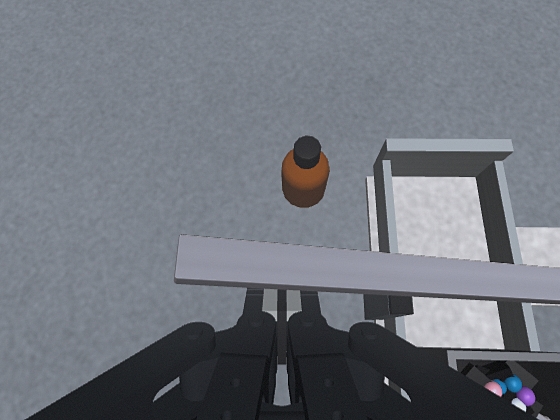

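The bar, from (178,260) to the right, is tilted up and resting on the fingers, so the lift is working. I'll continue along the arc past balance.

>>> drive_tool --series '[[[3,3,-8],[0,0,0],0],[[10,5,-17],[0,0,0],0],[[17,9,-26],[0,0,0],0],[[24,12,-35],[0,0,0],0],[[31,17,-43],[0,0,0],0],[[37,22,-52],[0,0,0],0],[[44,28,-60],[0,0,0],0],[[50,34,-69],[0,0,0],0],[[56,40,-77],[0,0,0],0],[[62,48,-84],[0,0,0],0],[[68,55,-92],[0,0,0],0],[[73,64,-99],[0,0,0],0],[[78,72,-106],[0,0,0],0],[[84,82,-113],[0,0,0],0],[[88,91,-119],[0,0,0],0],[[92,101,-125],[0,0,0],0],[[96,112,-130],[0,0,0],0],[[96,112,-130],[0,0,0],0],[[96,112,-130],[0,0,0],0]]'

```text
time_s: 6.65
eef_pos: [0.5876, -0.1272, 0.2928]
ee_rot: [-3.116, -0.658, -0.091]
ft_force: [1.0, 1.1, 0.2]
finger_gap: 0.002
grasp_force: 0.0
```

Run:
```python
from h import *
st()
print(move(lane(-60,60,310),rot(50)),move(lane(-145,1,220),rot(90)),move(lane(-145,1,160),rot(90)))
im,d=grab_frame('scene'); cv2.imwrite('pics/s5.png',cv2.resize(im[20:320,60:360,::-1],None,fx=2,fy=2))
```

```text
t 6.65 lane [-10.7   2.3 292.8] toolz [ 0.611  0.027 -0.791] q [-0.45 -0.22  2.07  0.38  0.71  0.99] F [0.9 1.2 0.2] gap 0.0
([-28.4, -58.9, -42.3], [-1.53, 2.29, 0.01]) ([-150.8, 0.5, -24.6], [-1.46, -37.71, 0.55]) ([-187.5, 1.7, 22.8], [-1.46, -37.71, 0.55])
```

View pics/s5.png

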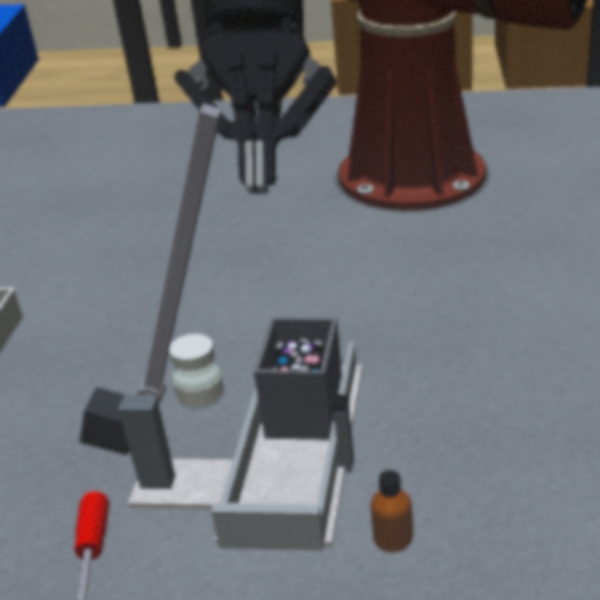

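The bar is past balance and swinging up on its own. I'll back off and go behind the bin.

>>> drive_tool --series '[[[-15,-30,-20],[0,0,0],0],[[-28,-59,-42],[0,0,0],0],[[-50,-59,-42],[0,-8,0],0],[[-80,-40,-40],[-0.5,-16,0],0],[[-110,-20,-35],[-1,-24,0.2],0],[[-135,0,-28],[-1.5,-32,0.5],0],[[-151,0.5,-25],[-1.5,-37.7,0.5],0],[[-155,0.5,-25],[-1.5,-37.7,0.5],0],[[-155,0.5,-25],[-1.5,-37.7,0.5],0],[[-155,0.5,-25],[-1.5,-37.7,0.5],0],[[-155,0.5,-25],[-1.5,-37.7,0.5],0]]'

```text
time_s: 7.8
eef_pos: [0.4504, -0.1152, 0.2186]
ee_rot: [3.14, -0.003, -0.09]
ft_force: [0.1, 0.3, -0.2]
finger_gap: 0.004
grasp_force: 0.0
```

Run:
```python
from h import *
st()
print(move(lane(-155,1,120),rot(90)),move(lane(-155,1,50),rot(90)))
im,W=cloud('top'); L=RL.inv().apply(W.reshape(-1,3)-O)*1000
m=(L[:,2]>80)&(L[:,2]<91)&(L[:,0]<20)&(L[:,0]>-150)&(abs(L[:,1])<45)
print(m.sum(),np.percentile(L[m],[2,98],axis=0) if m.sum() else '')
im,d=grab_frame('scene'); cv2.imwrite('pics/s6.png',cv2.resize(im[20:320,60:360,::-1],None,fx=2,fy=2))
```

```text
t 7.8 lane [-148.3    1.6  218.6] toolz [ 0.003 -0.002 -1.   ] q [-0.4  -0.11  2.   -0.    1.25  1.26] F [ 0.   0.3 -0.2] gap 0.0
([-6.9, 0.5, 98.6], [0.09, -0.17, 0.11]) ([-7.1, 0.3, 168.6], [0.09, -0.17, 0.11])
180 [[-115.58659639  -28.7284501    81.24240966]
 [ -29.11974043   35.62196263   90.52988786]]
```

View pics/s6.png

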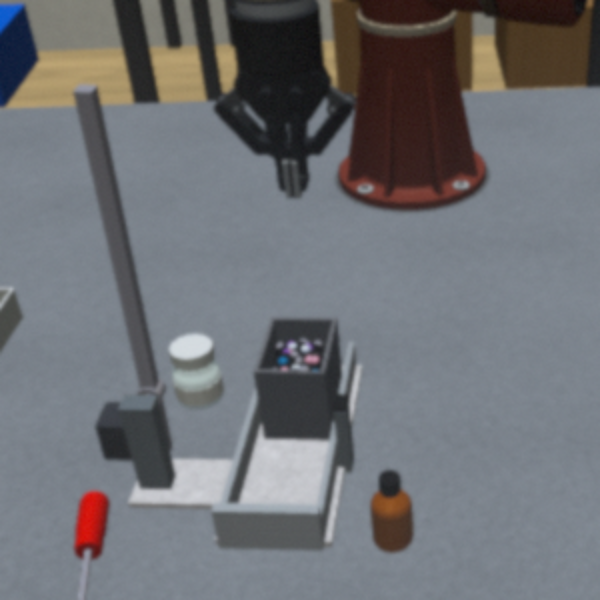

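The bar stands upright from (150,385) to (88,92), and the bin hasn't moved (centre about (298,380)). I'll go down behind the bin.

>>> drive_tool --series '[[[-7,0,30],[0,0,0],0],[[-7,0,70],[0,0,0],0],[[-7,0,110],[0,0,0],0],[[-7,0,140],[0,0,0],0],[[-7,0,160],[0,0,0],0],[[-7,0,168],[0,0,0],0],[[-7,0,168],[0,0,0],0],[[-7,0,168],[0,0,0],0]]'

```text
time_s: 8.7
eef_pos: [0.4444, -0.1155, 0.0509]
ee_rot: [3.14, -0.003, -0.091]
ft_force: [0.0, 0.1, 1.2]
finger_gap: 0.001
grasp_force: 0.0
```

Run:
```python
from h import *
st()
for x in (-135,-50,0,4): print(move(lane(x,1,50),rot(90)))
```

```text
t 8.7 lane [-154.4    0.8   50.9] toolz [ 0.003 -0.002 -1.   ] q [-0.41  0.13  2.12 -0.    0.88  1.26] F [-0.   0.1  1.2] gap 0.0
([19.4, -0.2, 0.9], [0.11, -0.15, 0.08])
([104.4, -0.0, 1.2], [0.11, -0.15, 0.08])
([154.4, 0.0, 1.3], [0.11, -0.15, 0.08])
([158.4, 0.0, 1.3], [0.11, -0.15, 0.08])
```

>>> drive_tool --series '[[[8,0,0],[0,0,0],0],[[15,0,0],[0,0,0],0],[[20,0,0],[0,0,0],0],[[24,0,0],[0,0,0],0],[[28,0,0],[0,0,0],0],[[32,0,0],[0,0,0],0],[[37,0,0],[0,0,0],0],[[42,0,0],[0,0,0],0],[[47,0,0],[0,0,0],0],[[52,0,0],[0,0,0],0],[[57,0,0],[0,0,0],0],[[62,0,0],[0,0,0],0],[[67,0,0],[0,0,0],0],[[72,0,0],[0,0,0],0],[[77,0,0],[0,0,0],0],[[82,0,0],[0,0,0],0],[[87,0,0],[0,0,0],0],[[92,0,0],[0,0,0],0],[[97,0,0],[0,0,0],0],[[102,0,0],[0,0,0],0]]'

```text
time_s: 10.7
eef_pos: [0.5452, -0.1243, 0.0497]
ee_rot: [3.14, -0.0, -0.091]
ft_force: [-1.4, 1.0, 0.5]
finger_gap: 0.002
grasp_force: 0.0
```

Run:
```python
from h import *
st()
im,W=cloud('scene'); L=RL.inv().apply(W.reshape(-1,3)-O)*1000
m=(L[:,2]>80)&(L[:,2]<91)&(L[:,0]<120)&(L[:,0]>-150)&(abs(L[:,1])<45)
print(m.sum(),np.percentile(L[m],[2,98],axis=0))
cv2.imwrite('pics/s7.png',cv2.resize(im[20:320,60:360,::-1],None,fx=2,fy=2))
```

```text
t 10.7 lane [-53.1   1.3  49.7] toolz [ 0.    -0.001 -1.   ] q [-0.35  0.32  1.89 -0.    0.93  1.31] F [-1.5  0.9  0.5] gap 0.0
639 [[-53.15456656 -32.16811792  80.26759588]
 [ 51.99207889  33.4297416   90.42567509]]
```

View pics/s7.png

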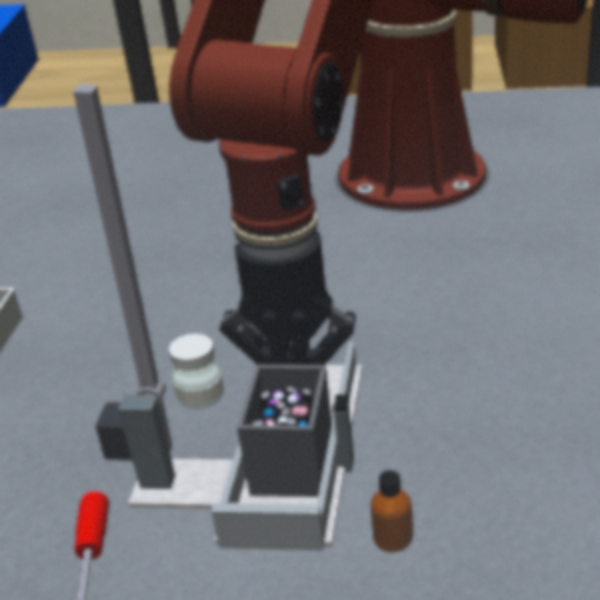

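The bin is squarely in its lane at (285,430), about 53 mm short of the stop, and the upright bar at (120,240) is clear of the arm. I'll keep pushing.

>>> drive_tool --series '[[[5,0,0],[0,0,0],0],[[10,0,0],[0,0,0],0],[[15,0,0],[0,0,0],0],[[20,0,0],[0,0,0],0],[[25,0,0],[0,0,0],0],[[30,0,0],[0,0,0],0],[[35,0,0],[0,0,0],0],[[39,0,0],[0,0,0],0],[[43,0,0],[0,0,0],0],[[46,0,0],[0,0,0],0],[[47,0,0],[0,0,0],0],[[48,0,0],[0,0,0],0],[[48,0,0],[0,0,0],0]]'

```text
time_s: 12.05
eef_pos: [0.5927, -0.1286, 0.0496]
ee_rot: [3.14, -0.0, -0.091]
ft_force: [-0.3, 0.0, -0.4]
finger_gap: 0.0
grasp_force: 0.0
```

```bash
cat > chk.py <<'E'
from h import *
st()
im,W=cloud('scene'); L=RL.inv().apply(W.reshape(-1,3)-O)*1000
m=(L[:,2]>80)&(L[:,2]<91)&(L[:,0]<130)&(L[:,0]>-150)&(abs(L[:,1])<45)
print(m.sum(),np.percentile(L[m],[2,98],axis=0))
cv2.imwrite('pics/last.png',cv2.resize(im[20:320,60:360,::-1],None,fx=2,fy=2))
E
python3 chk.py
```

```text
t 12.05 lane [-5.4  1.4 49.6] toolz [ 0.    -0.001 -1.   ] q [-0.33  0.41  1.77 -0.    0.96  1.33] F [-0.3  0.  -0.4] gap 0.0
702 [[ -6.68723084 -32.07560951  80.23564966]
 [ 99.37754253  33.59118869  90.41718564]]
```

>>> drive_tool --series '[[[1,0,0],[0,0,0],0],[[2,0,0],[0,0,0],0],[[3,0,0],[0,0,0],0],[[4,0,0],[0,0,0],0],[[5,0,0],[0,0,0],0]]'

```text
time_s: 12.6
eef_pos: [0.5977, -0.1291, 0.0497]
ee_rot: [3.14, -0.0, -0.091]
ft_force: [-2.1, 0.4, 0.9]
finger_gap: -0.003
grasp_force: 0.0
```

>>> drive_tool --series '[[[1,0,0],[0,0,0],0],[[2,0,0],[0,0,0],0]]'

```text
time_s: 12.8
eef_pos: [0.5991, -0.1291, 0.0496]
ee_rot: [3.141, 0.001, -0.091]
ft_force: [-4.4, 0.3, 2.2]
finger_gap: 0.001
grasp_force: 0.0
```

>>> drive_tool --series '[[[1,0,0],[0,0,0],0],[[2,0,0],[0,0,0],0]]'

```text
time_s: 13.0
eef_pos: [0.599, -0.1291, 0.0491]
ee_rot: [3.141, 0.006, -0.09]
ft_force: [-8.7, 1.6, 4.1]
finger_gap: -0.0
grasp_force: 0.0
```

The tool has stopped at the end stop and the force is rising. I'll back straight off, then go up and away.

>>> drive_tool --series '[[[-4,0,0],[0,0,0],0],[[-10,0,0],[0,0,0],0],[[-25,0,0],[0,0,0],0],[[-45,0,0],[0,0,0],0],[[-70,0,0],[0,0,0],0],[[-95,0,0],[0,0,0],0],[[-105,0,-20],[0,0,0],0],[[-110,0,-55],[0,0,0],0],[[-115,0,-95],[0,0,0],0],[[-120,0,-135],[0,0,0],0],[[-125,0,-165],[0,0,0],0],[[-125,0,-180],[0,0,0],0],[[-125,0,-180],[0,0,0],0],[[-125,0,-180],[0,0,0],0]]'

```text
time_s: 14.4
eef_pos: [0.4772, -0.1179, 0.2296]
ee_rot: [3.14, -0.001, -0.091]
ft_force: [-0.3, 0.2, -0.2]
finger_gap: -0.003
grasp_force: 0.0
```

```bash
python3 chk.py
```

```text
t 14.4 lane [-121.5    1.4  229.6] toolz [ 0.001 -0.001 -1.   ] q [-0.38 -0.06  1.94 -0.    1.27  1.28] F [-0.3  0.2 -0.2] gap -0.0
624 [[ 14.71988531 -32.00531271  80.25020957]
 [105.93197042  33.55229301  89.73121711]]
```

View pics/last.png

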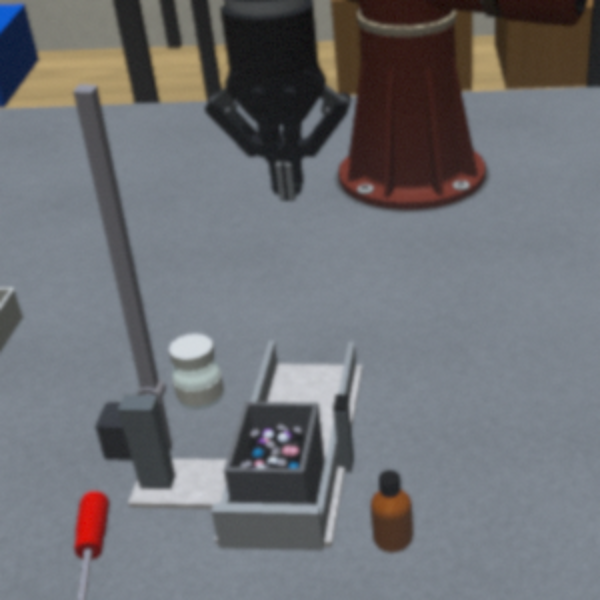

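The bin at (275,455) sits against the stop, spanning lane x 15 to 106 mm. The bar is upright, the jar, bottle and screwdriver are where they were, and the arm is clear.

```bash
python3 -c "
from rig import *
print(close_job())"
```

```text
the job is handed in; nothing more can be done
None
```

The job is handed in at about 14 s: the barrier stands raised by itself, the bin rests against the end stop, the jar, bottle and screwdriver look unmoved in the last picture, and the arm is clear of everything.

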